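# Hang the drill-bit carrier on the tool rail and slide it to the pointer

## Task

Hook the drill-bit carrier over the tool rail near the end farther from the pointer and let go of it there. Then slide it along the rail, without lifting it off again, until the middle of the carrier is lined up with the pointer, and leave it hanging there. Keep the carrier upright throughout and do not disturb the glue bottle, the tin or the wrench.

Things in the scene. Friction and masses are not known exactly. Their poses are not given: they have to be found in the camera images.
- carrier: Loose aluminium drill-bit carrier, C-shaped from the side, 231 mm tall, 0.3 to 0.6 kg, standing on its tray. Origin: on its underside, below the middle of the hook; z up, y along the hook's width (the way it slides), x from the spine to the hook's open mouth. Tray: x -26 to +54 mm, y +-55, rim at z 35; drill bits in it to z 70. Spine: plate x -25 to -20, y +-35, full height.
- carrier_hook (a point): Middle of the underside of the hook's top plate (carrier z 170 mm), which rests on the rail. Top plate: x +-25, y +-35, 6 mm thick. Lip at x +20 to +25 hangs down to z 142; the hook is 40 mm wide inside. The rail enters from the +x side between lip (z 142) and bits (z 70), then the carrier is lowered 28 mm or more.
- carrier_tab (a point): Grip point on the upright tab on top of the hook: (0, 0, 206 mm) in the carrier's frame, 30 mm above the hook's top plate. The tab is 10 mm thick in x, 60 mm wide in y (+-30), z 176 to 231 mm.
- rail: Fixed steel bar 24 mm wide (x), 20 mm tall, 500 mm long (y), top 240 mm above the bench, on posts 24 x 20 mm at y +-240 mm with feet 130 x 45 x 10 mm. Origin: on the bench below the bar's middle; x away from the robot, y along the bar, z up. When the hook rests on it the carrier's origin is 70 mm above the bench. The carrier's middle can hang at y -170 to +170 mm.
- rail_top (a point): Middle of the bar's top face, 240 mm above the bench.
- pointer: Fixed aluminium pointer beyond the rail: foot 50 x 60 x 10 mm, upright 22 mm wide to 232 mm height, with a 37 mm long cone (24 mm across) at 220 mm height pointing at the rail. Origin: on the bench under the upright, 90 mm beyond the bar's centre line; axes parallel to the rail's. Lined up: carrier and pointer have the same y in the rail's frame.
- pointer_tip (a point): Tip of the pointer's cone, 50 mm beyond the bar's centre line, 220 mm above the bench.
- glue: Bystander: white glue bottle with an orange cap, 56 mm across, 150 mm tall, standing. Origin at the centre of its underside.
- tin: Bystander: screw tin, 72 mm across, 85 mm tall, standing. Origin at the centre of its underside.
- wrench: Bystander: wrench 180 mm long lying to the side of the rail. Origin at its underside near the middle.
Mind the look-alikes: they are no part of the job. Leave any blue or purple look-alike of the carrier alone.

How it is judged:
By the outcome, as a careful person would: the job done as asked, in the order asked, and still so for the second after the job is handed in, with the robot touching nothing.
It also fails if it takes over 61 s, if anything falls off the work surface, if the arm or the gripper's body presses on something with over 40 N, if the wrist force passes 120 N, or if a joint passes its speed limit or range.

## Robot

A 6-joint arm with a two-finger parallel gripper is mounted at the origin on the work surface. World frame = base frame: x ahead of the robot, y to its left, z up, the work surface at z = 0. Lengths are in m, angles in rad, forces in N, time in s.
With the tool pointing down it reaches from about 0.4 to 0.825 m from the base axis. Payload 7 kg.
Tool frame: the origin (TCP) lies at the very end of the fingers, on their centre line; the grasp point (between the pads) lies 19 mm behind it (arm.grasp_offset is the distance from the TCP to the grasp point, in m); z points along the fingers, y is the line along which they close (so a half turn about z gives the same grasp; the last joint's range is limited). The gripper opens to 88 mm and grips with 3 to 60 N. Pads are 19 mm wide; open, the fingers measure 130 mm over their backs; the gripper's body (78 mm by 193 mm) begins 47 mm behind the grasp point.
Start: joints at [1.502, 0.359, 0.012, 0, -1.224, -0.288], TCP at [0.236, 0.632, 0.227] pointing down, gripper open.
Joint ranges: [-3.07, 3.07], [-1.43, 2.12], [-1.02, 1.25], [-3.03, 1.67], [-3.05, -0], [-3.03, 3.03]. Speed limits (rad/s): [2.39, 2.39, 3.01, 3.14, 3.14, 3.14].

## Interface

Orientations are given as [roll, pitch, yaw] about the fixed x, y, z axes, in that order (R = Rz(yaw) Ry(pitch) Rx(roll)).
In Python, from station import get_state, cams, arm, nets gives the robot as it stands.
- The arm moves only by the shell command python3 -m creep 'ROWS' [FORCE]. ROWS is a JSON object of lists of equal length, an entry for each row: "translation": the shift along the world's x, y, z in mm, a list of three; "spin": the turn about the world's z in rad; "gripper": the opening, from 0 (shut) to 1 (fully open). In form: {"translation": [[dx, dy, dz], ...], "spin": [spin, ...], "gripper": [gripper, ...]}. A call has 1 to 8 rows; each row shifts and turns the commanded pose from where the row before left it; what a row does not reach is not made up. A row lasts 1/10 s, in which the tool goes at most 50 mm and 8.59 degrees, less where a joint would pass 70% of its speed; a pose out of reach is approached as far as the arm can. A call is refused whole if a number of a shift passes 50 or a number of a turn 0.15, either way. A call with a gripper value outside its range is refused whole. The fingers move at their own pace and stop on an object; FORCE is the grip in N (left out, the last holds). Time passes only in rows, so rows that do not move let the fingers close. It gives the time, the measured TCP pose, the force, the opening and the grip force at its end, in the units of the state.
- get_state(): the state, without advancing time (a new reading comes with each control period).
- cams.grab_frame(name): name is "side" or "top" or "wrist"; returns a dict with "img" (480x640x3 uint8, red, green, blue), "mtx" (3x3 intrinsics, pixels), "R" (3x3) and "t" (3): a world point X has camera coordinates R X + t. Camera axes: x right, y down, z forward; pixel columns grow to the right and rows downward; lengths in m; the calibration is good to about 2 mm. A picture is of the moment at which its call begins. There is no depth.
- arm.job_done(): hands the job in; it is judged then, once.
Trained networks look in the newest picture that a camera, given by its name, has taken for a name from the list of things; names that differ only in an ending like _2 or _b are one class to them, and where a whole thing is asked for, a point or a joint stands for the part that bears it (a point fixed in the world has none). Each returns a list of dicts, best first, with "confidence" (0 to 1); they miss things now and then, are a little off and sometimes report something else, mostly with a low value. They report only what shows in the picture. A call takes as long as a camera call. They do not tell look-alikes from the thing itself.
- nets.search_frame(camera, label): "centre" ([x, y, z] in m, in world coordinates, good to about 4 mm: the middle of the surface that is visible of it).
- nets.pinpoint(camera, label): "centre" ([x, y, z] in m, in world coordinates, good to about 4 mm: a listed point, or the origin of a listed thing).
The state is a dict: "t": time; "q": joint angles; "qd": joint speeds; "joint_efforts": joint torques, N m; "eef_pos": TCP position; "ee_rot": TCP orientation; "force": force on the tool from outside, world axes, zero at the start; "moment": the same for the moment, N m; "width": finger opening in m; "gripper_force": force on a finger pad.
Only numpy, scipy, OpenCV 4.12 (cv2) and the standard library are available. Lean on these libraries where they do the work, as an engineer would, in place of code of your own. Each camera call takes 0.05 s, during which the arm holds its last target. There are 200 camera calls.

## Working session

There is one attempt and no reset: what is moved stays moved. The work goes in short steps, Python scripts to look and compute and a shell command to move; the robot and the scene stay as the last step left them, time stands still between calls to the robot, and variables do not carry over. Pictures are saved under pics/ and viewed, at most 10 in all, crops included, and the job is handed in when it is done.

```bash
mkdir -p pics; cat > look.py <<'E'
import sys,cv2,numpy as np
from station import get_state,cams,arm,nets
def snap(c,name):
    f=cams.grab_frame(c); cv2.imwrite(f'pics/{name}.png',f['img'][:,:,::-1]); return f
def proj(f,X):
    p=f['mtx']@(f['R']@np.array(X)+f['t']); return (p[:2]/p[2]).round(0)
E
python3 - <<'E'
from look import *
s=get_state(); print(s['t'],s['eef_pos'],s['ee_rot'],s['width'],arm.grasp_offset)
for c in('side','top'):
    f=snap(c,c+'0')
    for l in('carrier','carrier_hook','carrier_tab','rail','rail_top','pointer','pointer_tip','glue','tin','wrench'):
        for d in nets.pinpoint(c,l)[:3]: print(c,l,np.round(d['centre'],3),round(d['confidence'],2),proj(f,d['centre']))
E
```

```text
0.0 [0.23561578 0.6320103  0.22560844] [ 3.13992797e+00 -1.29203692e-04 -3.56959573e-01] 0.08768073578298327 0.0188
side carrier [ 0.339  0.137 -0.003] 0.96 [234. 268.]
side carrier [ 0.458 -0.172  0.002] 0.75 [282. 325.]
side carrier [0.782 0.088 0.   ] 0.64 [380. 261.]
side carrier_hook [0.457 0.043 0.169] 0.97 [271. 228.]
side carrier_hook [0.783 0.086 0.165] 0.9 [383. 212.]
side carrier_hook [0.335 0.136 0.171] 0.86 [226. 216.]
side carrier_tab [0.784 0.087 0.207] 0.96 [384. 199.]
side carrier_tab [0.332 0.136 0.208] 0.75 [224. 205.]
side carrier_tab [0.463 0.041 0.202] 0.63 [272. 218.]
side rail [ 0.571 -0.486 -0.   ] 0.5 [349. 413.]
side rail_top [0.603 0.01  0.24 ] 0.64 [325. 206.]
side pointer [ 0.698 -0.094  0.002] 0.94 [367. 297.]
side pointer [0.605 0.011 0.238] 0.66 [326. 206.]
side pointer_tip [ 0.655 -0.095  0.221] 0.56 [352. 228.]
side glue [0.382 0.36  0.001] 0.74 [245. 230.]
side glue [ 0.568 -0.49   0.   ] 0.71 [349. 414.]
side tin [ 0.42 -0.37  0.  ] 0.9 [273. 382.]
side tin [0.602 0.009 0.239] 0.31 [324. 206.]
side wrench [ 0.572 -0.489  0.004] 0.97 [350. 413.]
to
[... 224 characters left out ...]
.337 0.134 0.173] 0.76 [226. 353.]
top carrier_hook [0.463 0.039 0.168] 0.72 [273. 293.]
top carrier_tab [ 0.454 -0.172  0.204] 0.9 [375. 300.]
top carrier_tab [0.784 0.083 0.204] 0.72 [257. 141.]
top carrier_tab [0.332 0.132 0.208] 0.68 [223. 357.]
top rail_top [0.6   0.008 0.239] 0.89 [289. 224.]
top pointer [ 0.696 -0.092  0.001] 0.92 [333. 203.]
top pointer [0.377 0.362 0.001] 0.59 [145. 327.]
top pointer_tip [ 0.657 -0.097  0.221] 0.75 [341. 200.]
top glue [ 0.572 -0.489 -0.004] 0.74 [491. 256.]
top glue [0.376 0.36  0.001] 0.7 [146. 327.]
top tin [ 0.428 -0.368  0.004] 0.59 [444. 313.]
top wrench [ 0.569 -0.484 -0.002] 0.81 [489. 257.]
top wrench [ 0.695 -0.093  0.002] 0.15 [334. 203.]
```

View pics/side0.png

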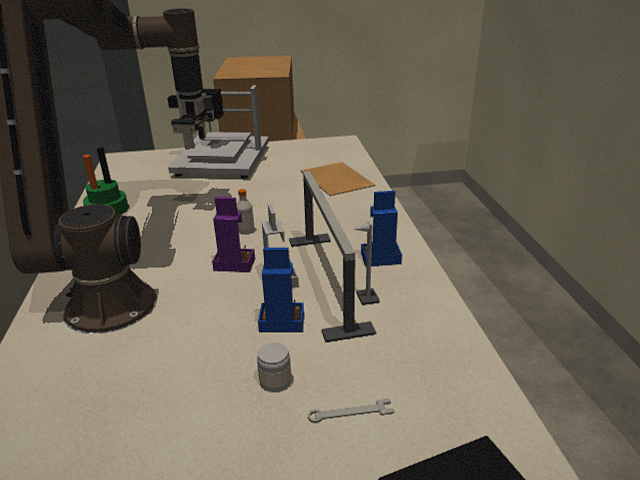

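View pics/top0.png

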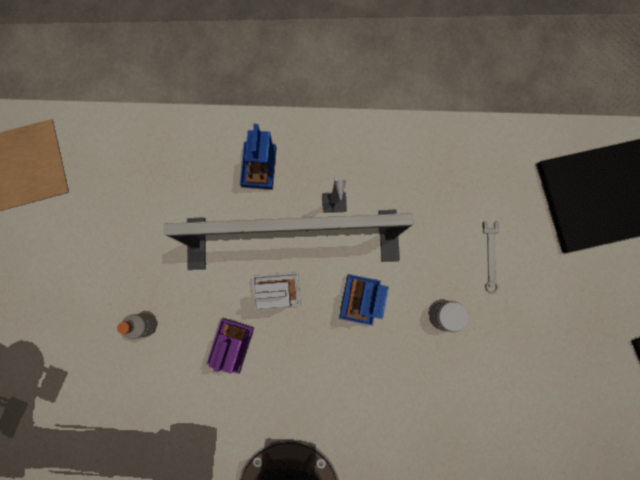

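The side view shows the aluminium carrier around (270,245), between purple (232,240) and blue (280,300). The top view shows it at (275,292), in front of the rail (165,230)-(412,220). The pointer is at (336,195).

```bash
python3 - <<'E'
from look import *
f=cams.grab_frame('top'); im=f['img'][:,:,::-1]
a=cv2.resize(im[205:325,150:430],None,fx=2.85,fy=2.85,interpolation=cv2.INTER_CUBIC)
b=cv2.resize(im[265:320,245:310],None,fx=4,fy=4,interpolation=cv2.INTER_CUBIC)
c=np.zeros((345+225,800,3),np.uint8); c[:a.shape[0],:a.shape[1]]=a[:345]; c[345:345+220,:260]=b
g=cams.grab_frame('side')['img'][:,:,::-1]
d=cv2.resize(g[195:290,245:310],None,fx=2.3,fy=2.3,interpolation=cv2.INTER_CUBIC); c[345:345+d.shape[0],300:300+d.shape[1]]=d
cv2.imwrite('pics/crop1.png',c)
def bp(u,v,z):
    C=-f['R'].T@f['t']; r=f['R'].T@np.linalg.inv(f['mtx'])@[u,v,1]; return (C+r*(z-C[2])/r[2]).round(4)
# rail far/near edges by row scan
for u in (180,230,310,390,405):
    print(u,f['img'][205:245,u].mean(1).astype(int))
print(bp(165,229,.24),bp(412,219,.24))
for n in range(3):
  for l in('carrier','carrier_tab','carrier_hook','rail_top','pointer','pointer_tip','rail'):
    for cam in('top','side'):
      cams.grab_frame(cam)
      for d in nets.pinpoint(cam,l)[:4]:
        p=d['centre']
        if ('carrier' not in l or (np.hypot(p[0]-.457,p[1]-.041)<.05)) and d['confidence']>.3: print(cam,l,np.round(p,3),round(d['confidence'],2))
print(get_state()['t'])
E
```

```text
180 [137 137 137 137 138 137 136 137 138 138 137 137 138 138 138 137 137 132
 122 123 126 127 126 126 126 126 127 126 116  83  46  21  15  15  17  21
  45  89 123 132]
230 [137 136 136 136 136 136 139 138 137 138 139 138 137 136 135 130 123 125
 127 128 129 128 129 130 130 128 117  81  58  69  74  74  75  78  99 129
 137 138 138 138]
310 [136 135 135 135 137 136 131 123 121 121 121 115 110 124 130 131 133 132
 132 132 132 132 128 112  73  62  72  74  73  75  78  99 130 137 138 139
 139 139 139 138]
390 [134 135 135 129 106  75  60  60  73 100 122 129 131 131 132 130 133 135
 135 127 103  58  21  16  11   9  14  13  12  14  14  14  14  18  26  43
  52  58  59  60]
405 [136 137 137 137 137 137 136 131 125 128 131 132 132 133 133 134 136 137
 133 115  69  31  20  21  43  87 122 134 136 138 139 138 139 139 138 137
 138 138 138 138]
[0.5837 0.2558 0.24  ] [ 0.617  -0.2396  0.24  ]
top carrier [ 0.458  0.046 -0.003] 0.73
top carrier_tab [0.457 0.04  0.207] 0.61
side carrier_tab [0.462 0.04  0.207] 0.93
top carrier_hook [0.46  0.039 0.17 ] 0.84
side carrier_hook [0.459 0.046 0.168] 0.77
top
[... 408 characters left out ...]
 rail_top [0.598 0.008 0.24 ] 0.95
side rail_top [0.602 0.01  0.239] 0.95
top pointer [ 0.694 -0.098 -0.002] 0.84
side pointer [ 0.695 -0.094  0.001] 0.75
side pointer [ 0.422 -0.37   0.   ] 0.39
top pointer_tip [ 0.657 -0.097  0.223] 0.61
side pointer_tip [ 0.653 -0.094  0.222] 0.8
top carrier [ 0.454  0.044 -0.003] 0.72
top carrier_tab [0.46  0.042 0.205] 0.63
side carrier_tab [0.458 0.041 0.206] 0.96
side carrier_hook [0.456 0.044 0.166] 0.62
top rail_top [0.6   0.006 0.24 ] 0.85
side rail_top [0.604 0.009 0.242] 0.61
top pointer [ 0.693 -0.096 -0.001] 0.96
side pointer [ 0.699 -0.092  0.001] 0.74
top pointer_tip [ 0.658 -0.098  0.219] 0.83
side pointer_tip [ 0.656 -0.091  0.219] 0.73
5.4
```

View pics/crop1.png

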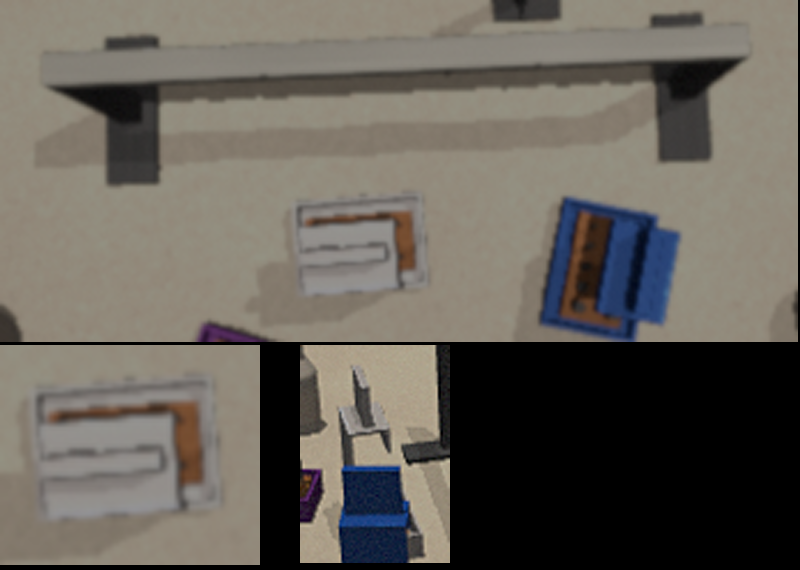

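The carrier's mouth already faces the rail (top crop: bits above and right of the hook, tab at about (100,460)). The rail yaw is about 0.067, the pointer sits at rail y ≈ -0.107, so the far end is +y. Moving above the tab.

```bash
python3 -m creep '{"translation":[[14,-37,5],[14,-37,5],[14,-37,5],[14,-37,5],[14,-37,5],[14,-37,5],[14,-37,5],[14,-37,5]],"spin":[-0.07,-0.07,-0.07,-0.07,-0.07,-0.07,-0.07,-0.07],"gripper":[1,1,1,1,1,1,1,1]}' && python3 -m creep '{"translation":[[14,-37,5],[14,-37,5],[14,-37,5],[14,-37,5],[14,-37,5],[14,-37,5],[14,-37,5],[14,-37,5]],"spin":[-0.07,-0.07,-0.07,-0.07,-0.07,-0.07,-0.07,-0.07],"gripper":[1,1,1,1,1,1,1,1]}' && python3 -m creep '{"translation":[[0,0,0],[0,0,0]],"spin":[0,0],"gripper":[1,1]}'
python3 - <<'E'
from look import *
f=snap('wrist','w1')
for l in('carrier_tab','carrier_hook','carrier'):
    for d in nets.pinpoint('wrist',l)[:3]: print(l,np.round(d['centre'],4),round(d['confidence'],2),proj(f,d['centre']))
s=get_state(); print(s['t'],s['eef_pos'],s['ee_rot'],s['force'])
E
```

```text
t: 6.2
eef_pos: [0.3481, 0.3349, 0.267]
ee_rot: [-3.141, 0.0, -0.919]
force: [0.2, 0.1, -0.4]
width: 0.0874
gripper_force: 0.0
t: 7.0
eef_pos: [0.46, 0.0388, 0.3072]
ee_rot: [-3.141, 0.0, -1.479]
force: [1.7, 0.7, 0.8]
width: 0.0878
gripper_force: 0.0
t: 7.2
eef_pos: [0.4598, 0.0396, 0.3066]
ee_rot: [-3.141, 0.0, -1.479]
force: [0.0, -0.2, -0.8]
width: 0.0876
gripper_force: 0.0
carrier_tab [0.457  0.0432 0.2019] 0.64 [320. 242.]
carrier_hook [0.4575 0.0457 0.1726] 0.86 [319. 234.]
carrier_hook [0.5981 0.0063 0.2349] 0.74 [ 91. 178.]
carrier [0.3351 0.1337 0.0036] 0.96 [407. 273.]
carrier [ 7.803e-01  8.640e-02 -1.000e-04] 0.83 [ 53. 205.]
carrier [0.4571 0.0385 0.2049] 0.54 [320. 237.]
7.4 [0.45948991 0.04130825 0.30650687] [ 3.14156336e+00  1.42523139e-04 -1.47497465e+00] [ 0.05092708  0.43314305 -0.79144847]
```

View pics/w1.png

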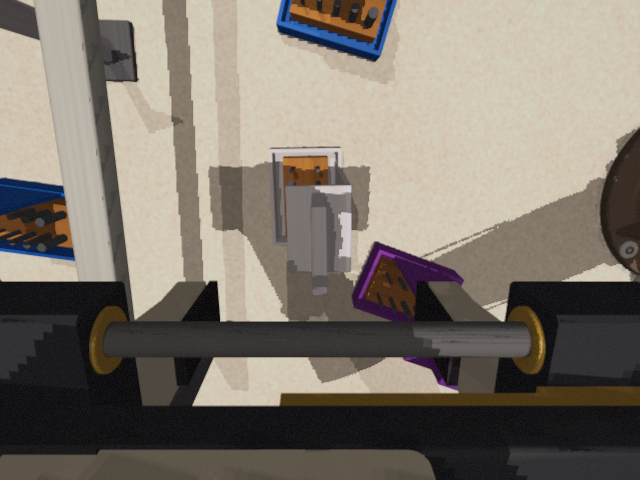

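The wrist view shows the tab between the fingers at (319,245), nearly parallel to the pads. The rail is on the left at (40..130, 0..290). I'll work out the yaws while descending.

```bash
python3 - <<'E'
from look import *
f=cams.grab_frame('wrist')
def bp(u,v,z):
    C=-f['R'].T@f['t']; r=f['R'].T@np.linalg.inv(f['mtx'])@[u,v,1]; return (C+r*(z-C[2])/r[2])
def yaw(a,b,z):
    A,B=bp(*a,z),bp(*b,z); d=B-A
    if d[1]<0:d=-d
    print(A.round(4),B.round(4),'yaw',round(float(np.arctan2(-d[0],d[1])),3))
yaw((38,0),(78,280),.24); yaw((85,0),(130,280),.24)
yaw((272,150),(276,243),.035); yaw((312,195),(312,290),.231); yaw((326,195),(326,290),.231); yaw((288,188),(288,270),.176)
print(proj(f,bp(319,200,.231)))
E
python3 -m creep '{"translation":[[0,0,-15],[0,0,-15],[0,0,-15],[0,0,-15],[0,0,-15],[0,0,-15],[0,0,-15],[0,0,-12]],"spin":[0,0,0,0,0,0,0,0],"gripper":[1,1,1,1,1,1,1,1]}'
```

```text
[ 0.6161 -0.0826  0.24  ] [0.6071 0.0729 0.24  ] yaw 0.058
[ 0.5919 -0.085   0.24  ] [0.5745 0.0698 0.24  ] yaw 0.112
[ 0.5128 -0.0047  0.035 ] [0.5014 0.1006 0.035 ] yaw 0.108
[0.4655 0.0067 0.231 ] [0.4597 0.0695 0.231 ] yaw 0.092
[0.4569 0.0059 0.231 ] [0.4505 0.0687 0.231 ] yaw 0.102
[0.4838 0.0126 0.176 ] [0.4789 0.0783 0.176 ] yaw 0.075
[319. 200.]
t: 8.25
eef_pos: [0.4594, 0.0412, 0.1887]
ee_rot: [3.141, -0.0, -1.475]
force: [0.7, -0.2, -0.2]
width: 0.0875
gripper_force: 0.0
```

```bash
python3 -m creep '{"translation":[[0,0,0],[0,0,0],[0,0,0],[0,0,0],[0,0,0],[0,0,0],[0,0,0],[0,0,0]],"spin":[0,0,0,0,0,0,0,0],"gripper":[0,0,0,0,0,0,0,0]}' 30 && python3 -m creep '{"translation":[[0,0,5],[0,0,15],[0,0,20],[0,0,20],[0,0,20],[0,0,20],[0,0,15],[0,0,9]],"spin":[0,0,0,0,0,0,0,0],"gripper":[0,0,0,0,0,0,0,0]}'
```

```text
t: 9.05
eef_pos: [0.4598, 0.0404, 0.1896]
ee_rot: [-3.141, 0.0, -1.477]
force: [-0.4, 0.7, 0.5]
width: 0.0291
gripper_force: 0.0
t: 9.85
eef_pos: [0.4595, 0.0405, 0.3142]
ee_rot: [3.141, 0.0, -1.477]
force: [-0.4, 0.4, -5.0]
width: 0.0098
gripper_force: 30.0
```

The fingers were still closing when the lift began, so the grip is probably high on the tab. I'll measure that and re-grip.

```bash
python3 - <<'E'
from look import *
f=snap('side','s2')
for n in range(2):
  for l in('carrier_tab','carrier_hook','carrier'):
    for d in nets.pinpoint('side',l)[:4]:
        p=np.array(d['centre'])
        if np.hypot(p[0]-.457,p[1]-.041)<.06: print(l,p.round(4),round(d['confidence'],2))
cv2.imwrite('pics/s2c.png',cv2.resize(cv2.imread('pics/s2.png')[90:300,200:410],None,fx=2.8,fy=2.8,interpolation=cv2.INTER_CUBIC))
E
```

```text
carrier_tab [0.4614 0.0419 0.3018] 0.87
carrier_hook [0.4559 0.0439 0.2668] 0.71
carrier [0.4635 0.045  0.1023] 0.62
carrier_tab [0.4614 0.0419 0.3018] 0.87
carrier_hook [0.4559 0.0439 0.2668] 0.71
carrier [0.4635 0.045  0.1023] 0.62
```

View pics/s2c.png

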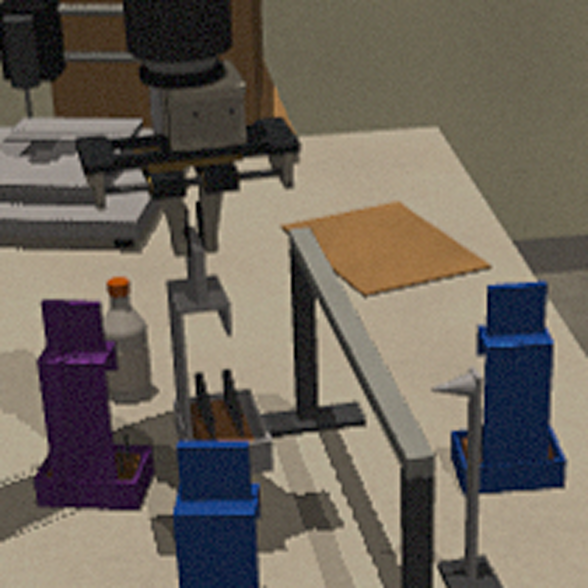

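It hangs upright, lifted about 98 mm, gripped near the tab's top. I'll set it down and take a deeper grip.

```bash
python3 -m creep '{"translation":[[0,0,-15],[0,0,-20],[0,0,-20],[0,0,-16],[0,0,-10],[0,0,-6],[0,0,-4],[0,0,-2]],"spin":[0,0,0,0,0,0,0,0],"gripper":[0,0,0,0,0,0,0,0]}' && python3 -m creep '{"translation":[[0,0,-1],[0,0,-1],[0,0,-1],[0,0,0]],"spin":[0,0,0,0],"gripper":[0,0,0,0]}'
```

```text
t: 11.0
eef_pos: [0.46, 0.0405, 0.2206]
ee_rot: [-3.141, -0.0, -1.477]
force: [-0.8, 0.7, -5.6]
width: 0.0098
gripper_force: 30.0
t: 11.4
eef_pos: [0.4598, 0.0405, 0.2177]
ee_rot: [-3.141, 0.0, -1.477]
force: [-0.6, -0.8, -5.2]
width: 0.0098
gripper_force: 30.0
```

```bash
python3 -m creep '{"translation":[[0,0,-1],[0,0,-1],[0,0,0]],"spin":[0,0,0],"gripper":[0,0,0]}' ; python3 -m creep '{"translation":[[0,0,-1],[0,0,-1],[0,0,0]],"spin":[0,0,0],"gripper":[0,0,0]}'
```

```text
t: 11.7
eef_pos: [0.4606, 0.0406, 0.2171]
ee_rot: [-3.139, 0.0, -1.476]
force: [-2.4, 0.6, 5.4]
width: 0.0098
gripper_force: 30.0
t: 12.0
eef_pos: [0.4618, 0.0407, 0.2172]
ee_rot: [-3.136, -0.0, -1.476]
force: [-6.5, 1.0, 19.0]
width: 0.0098
gripper_force: 30.1
```

Contact at TCP z ≈ 0.2175. Open a little, go down to 0.188, close fully.

```bash
python3 -m creep '{"translation":[[0,0,3],[0,0,0],[0,0,0],[0,0,0],[0,0,-10],[0,0,-10],[0,0,-9],[0,0,0]],"spin":[0,0,0,0,0,0,0,0],"gripper":[0,0,0.4,0.4,0.4,0.4,0.4,0.4]}' ; python3 -m creep '{"translation":[[0,0,0],[0,0,0],[0,0,0],[0,0,0],[0,0,0],[0,0,0],[0,0,0]],"spin":[0,0,0,0,0,0,0],"gripper":[0,0,0,0,0,0,0]}' 35
```

```text
t: 12.8
eef_pos: [0.4587, 0.04, 0.1856]
ee_rot: [3.138, -0.001, -1.477]
force: [-0.8, -0.1, -0.7]
width: 0.0351
gripper_force: 0.0
t: 13.5
eef_pos: [0.4596, 0.0404, 0.1876]
ee_rot: [3.141, -0.0, -1.477]
force: [-1.5, 0.0, 1.4]
width: 0.0098
gripper_force: 35.0
```

```bash
python3 -m creep '{"translation":[[0,0,6],[0,0,16],[0,0,20],[0,0,22],[0,0,22],[0,0,18],[0,0,14],[0,0,6]],"spin":[0,0,0,0,0,0,0,0],"gripper":[0,0,0,0,0,0,0,0]}' && python3 -m creep '{"translation":[[0,10,0],[4,20,0],[6,25,0],[6,25,0],[6,18,0],[8,12,0],[6,7,0],[4,0,0]],"spin":[-0.01,-0.01,-0.007,0,0,0,0,0],"gripper":[0,0,0,0,0,0,0,0]}' 
python3 - <<'E'
from look import *
f=snap('side','s3')
for l in('carrier_tab','carrier_hook','carrier','rail_top'):
    for d in nets.pinpoint('side',l)[:4]: print(l,np.round(d['centre'],4),round(d['confidence'],2))
f=snap('top','t3')
for l in('carrier','carrier_hook'):
    for d in nets.pinpoint('top',l)[:4]: print('t',l,np.round(d['centre'],4),round(d['confidence'],2))
print(get_state()['eef_pos'])
cv2.imwrite('pics/s3c.png',cv2.resize(cv2.imread('pics/s3.png')[90:300,200:410],None,fx=2.8,fy=2.8,interpolation=cv2.INTER_CUBIC))
E
```

```text
t: 14.3
eef_pos: [0.4599, 0.0406, 0.3126]
ee_rot: [-3.141, 0.001, -1.477]
force: [-0.1, 0.1, -5.2]
width: 0.0098
gripper_force: 35.0
t: 15.1
eef_pos: [0.5003, 0.1579, 0.3111]
ee_rot: [3.141, -0.001, -1.503]
force: [0.0, -0.0, -5.6]
width: 0.0102
gripper_force: 35.0
carrier_tab [0.3307 0.1382 0.2054] 0.83
carrier_tab [0.5015 0.1591 0.3282] 0.67
carrier_tab [0.7814 0.0847 0.2062] 0.59
carrier_tab [ 0.4514 -0.1718  0.2052] 0.58
carrier_hook [0.7801 0.0879 0.1647] 0.9
carrier_hook [0.3382 0.1332 0.1686] 0.85
carrier_hook [0.4985 0.1619 0.2949] 0.81
carrier_hook [ 0.4529 -0.1726  0.1756] 0.68
carrier [0.5008 0.161  0.1253] 0.88
carrier [ 4.584e-01 -1.723e-01  4.000e-04] 0.66
carrier [ 0.3362  0.135  -0.0044] 0.64
carrier [0.7812 0.09   0.0032] 0.64
rail_top [0.604  0.0097 0.2405] 0.56
rail_top [ 0.6991 -0.0935  0.004 ] 0.29
t carrier [ 0.4501 -0.1722  0.0009] 0.88
t carrier [0.7828 0.0888 0.0041] 0.75
t carrier [ 0.3318  0.1375 -0.0007] 0.63
t carrier_hook [ 0.4554 -0.1725  0.1642] 0.96
t carrier_hook [0.4996 0.1563 0.2945] 0.67
t carrier_hook [0.3343 0.1338 0.171 ] 0.58
t carrier_hook [0.7767 0.0875 0.1737] 0.56
[0.49961171 0.15701083 0.31180964]
```

View pics/s3c.png

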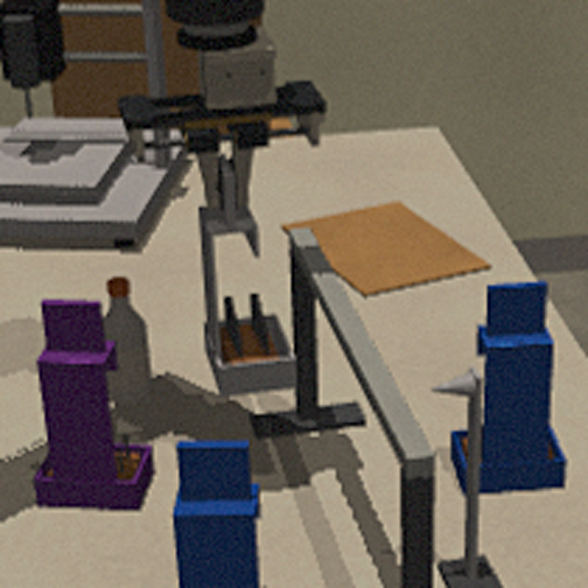

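Carrier upright at (0.500, 0.159), lifted 125 mm; the bar will enter between lip and bits. Insert 91 mm, then lower.

```bash
python3 -m creep '{"translation":[[6,0,0],[14,0,0],[18,0,0],[18,0,0],[15,0,0],[11,0,0],[7,0,0],[2,0,0]],"spin":[0,0,0,0,0,0,0,0],"gripper":[0,0,0,0,0,0,0,0]}' && python3 -m creep '{"translation":[[0,0,0],[0,0,-6],[0,0,-8],[0,0,-8],[0,0,-6],[0,0,-4],[0,0,-2],[0,0,0]],"spin":[0,0,0,0,0,0,0,0],"gripper":[0,0,0,0,0,0,0,0]}'
python3 - <<'E'
from look import *
f=snap('side','s4')
cv2.imwrite('pics/s4c.png',cv2.resize(cv2.imread('pics/s4.png')[120:260,220:410],None,fx=4,fy=4,interpolation=cv2.INTER_CUBIC))
for l in('carrier_tab','carrier_hook','carrier'):
    for d in nets.pinpoint('side',l)[:4]:
        p=np.array(d['centre'])
        if np.hypot(p[0]-.59,p[1]-.158)<.06: print(l,p.round(4),round(d['confidence'],2))
E
```

```text
t: 16.3
eef_pos: [0.5915, 0.1573, 0.311]
ee_rot: [3.141, -0.0, -1.504]
force: [-0.2, 1.3, -6.3]
width: 0.01
gripper_force: 35.0
t: 17.1
eef_pos: [0.5907, 0.1575, 0.2773]
ee_rot: [3.141, -0.0, -1.504]
force: [-0.1, -0.6, -5.6]
width: 0.0097
gripper_force: 35.0
carrier_tab [0.5926 0.1586 0.2933] 0.89
carrier_hook [0.5871 0.1632 0.2568] 0.77
carrier [0.5933 0.1615 0.09  ] 0.86
```

View pics/s4c.png

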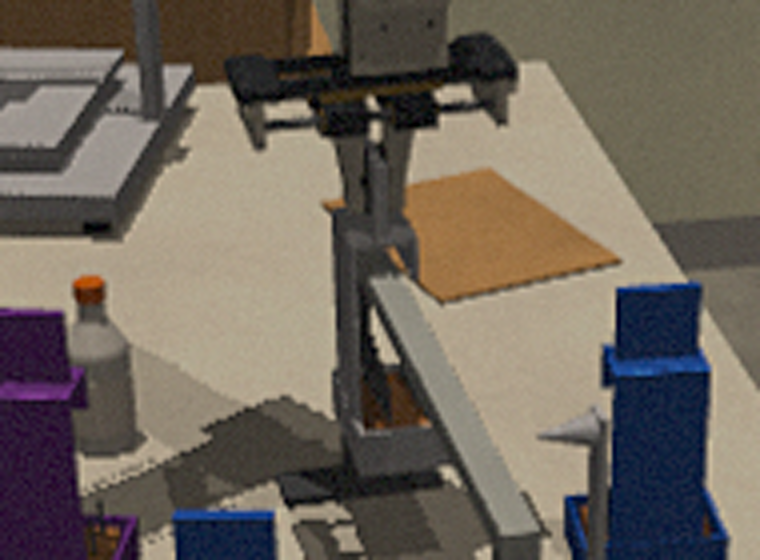

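The bar sits inside the hook, with no contact force. Lower the rest.

```bash
python3 -m creep '{"translation":[[0,0,-6],[0,0,-5],[0,0,-4],[0,0,-2],[0,0,-1],[0,0,0]],"spin":[0,0,0,0,0,0],"gripper":[0,0,0,0,0,0]}'; python3 -m creep '{"translation":[[0,0,-1],[0,0,-1],[0,0,0]],"spin":[0,0,0],"gripper":[0,0,0]}'
```

```text
t: 17.9
eef_pos: [0.5908, 0.1575, 0.2594]
ee_rot: [3.141, -0.0, -1.504]
force: [-0.7, -0.0, -6.0]
width: 0.0098
gripper_force: 35.0
t: 18.2
eef_pos: [0.5909, 0.1575, 0.2578]
ee_rot: [-3.141, 0.0, -1.504]
force: [0.1, 0.5, -4.5]
width: 0.0096
gripper_force: 35.0
```

```bash
python3 -m creep '{"translation":[[0,0,-1],[0,0,0],[0,0,0]],"spin":[0,0,0],"gripper":[0,0,0]}'
```

```text
t: 18.5
eef_pos: [0.591, 0.1575, 0.2577]
ee_rot: [-3.14, 0.0, -1.504]
force: [-4.4, -0.3, 5.2]
width: 0.0099
gripper_force: 35.0
```

Seated on the rail. Let go and measure.

```bash
python3 -m creep '{"translation":[[0,0,0],[0,0,0],[0,0,0],[0,0,0],[0,0,0],[0,0,0],[0,0,0],[0,0,0]],"spin":[0,0,0,0,0,0,0,0],"gripper":[0.15,0.3,0.5,0.6,0.6,0.6,0.6,0.6]}'
python3 - <<'E'
from look import *
for c in('side','top'):
  for n in range(2):
    f=snap(c,'5'+c)
    for l in('carrier_tab','carrier_hook','carrier','pointer_tip'):
      for d in nets.pinpoint(c,l)[:4]:
        p=np.array(d['centre'])
        if 'carrier' not in l or np.hypot(p[0]-.59,p[1]-.158)<.06: print(c,l,p.round(4),round(d['confidence'],2))
cv2.imwrite('pics/s5c.png',np.hstack([cv2.resize(cv2.imread('pics/5side.png')[120:260,240:380],None,fx=2.8,fy=2.8),cv2.resize(cv2.imread('pics/5top.png')[170:310,150:290],None,fx=2.8,fy=2.8)]))
print(get_state()['t'],get_state()['force'])
E
```

```text
t: 19.3
eef_pos: [0.5908, 0.1575, 0.2565]
ee_rot: [3.142, -0.0, -1.504]
force: [0.0, -0.5, -0.4]
width: 0.0523
gripper_force: 0.0
side carrier_tab [0.5938 0.1581 0.2749] 0.8
side carrier_hook [0.5893 0.1611 0.2407] 0.95
side carrier [0.5924 0.1641 0.073 ] 0.58
side pointer_tip [ 0.6545 -0.095   0.2211] 0.6
side pointer_tip [0.5924 0.1613 0.071 ] 0.6
side carrier_tab [0.5939 0.1571 0.2743] 0.84
side carrier_hook [0.5901 0.1608 0.238 ] 0.96
side carrier [0.5909 0.1603 0.0715] 0.91
side pointer_tip [ 0.6526 -0.0921  0.2191] 0.71
top carrier_tab [0.5909 0.1595 0.2728] 0.69
top carrier [0.5886 0.1638 0.0704] 0.84
top pointer_tip [ 0.6586 -0.0983  0.2201] 0.83
top carrier_tab [0.5901 0.1568 0.2744] 0.9
top carrier_hook [0.5907 0.1582 0.2398] 0.84
top carrier [0.5869 0.162  0.0694] 0.72
top pointer_tip [0.5924 0.158  0.2394] 0.75
top pointer_tip [ 0.4256 -0.3652  0.0034] 0.67
top pointer_tip [ 0.66  -0.098  0.22 ] 0.66
20.3 [ 0.2917356   0.40223341 -0.90353863]
```

View pics/s5c.png

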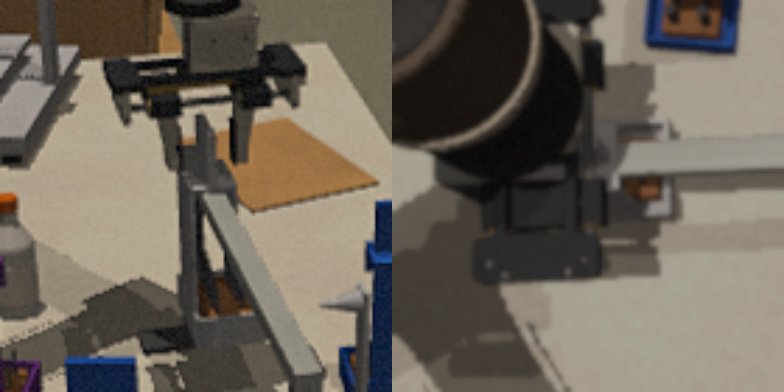

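Released, hanging upright at rail y ≈ +0.15. Re-grip lightly and slide along the bar.

```bash
python3 -m creep '{"translation":[[0,0,0],[0,0,0],[0,0,0],[0,0,0],[0,0,0],[0,0,0],[0,0,0],[0,0,-0.5]],"spin":[0,0,0,0,0,0,0,0],"gripper":[0,0,0,0,0,0,0,0]}' 15 && python3 -m creep '{"translation":[[0.3,-5,0],[0.8,-12,0],[1,-15,0],[1,-15,0],[1,-15,0],[1,-15,0],[1,-15,0],[1,-15,0]],"spin":[0,0,0,0,0,0,0,0],"gripper":[0,0,0,0,0,0,0,0]}'
```

```text
t: 21.1
eef_pos: [0.5908, 0.1575, 0.2566]
ee_rot: [-3.141, 0.0, -1.504]
force: [-1.8, 0.5, 5.4]
width: 0.0099
gripper_force: 15.0
t: 21.9
eef_pos: [0.5982, 0.0493, 0.2566]
ee_rot: [-3.141, 0.0, -1.504]
force: [0.2, 5.6, 4.9]
width: 0.0098
gripper_force: 15.0
```

```bash
python3 -m creep '{"translation":[[1,-15,0],[1,-15,0],[1,-15,0],[1,-15,0],[1,-15,0],[1,-15,0],[1,-15,0],[1,-15,0]],"spin":[0,0,0,0,0,0,0,0],"gripper":[0,0,0,0,0,0,0,0]}' && python3 -m creep '{"translation":[[1,-10,0],[0.5,-8,0],[0.3,-4,0],[0,0,0]],"spin":[0,0,0,0],"gripper":[0,0,0,0]}'
python3 - <<'E'
from look import *
R={}
for n in range(3):
  for c in('side','top'):
    f=snap(c,'6'+c)
    for l in('carrier_tab','carrier_hook','carrier','pointer_tip','pointer'):
      for d in nets.pinpoint(c,l)[:5]:
        p=np.array(d['centre']); q=[.605,-.095] if 'carrier' in l else ([.656,-.095] if 'tip' in l else [.695,-.095])
        if np.hypot(*(p[:2]-q))<.025: R.setdefault((l,c),[]).append(p)
Y=.067
for k,v in R.items():
    p=np.mean(v,0)-[.601,.008,0]; print(k,len(v),np.mean(v,0).round(4),'rail y',round(-np.sin(Y)*p[0]+np.cos(Y)*p[1],4))
print(get_state()['t'],get_state()['eef_pos'])
a=cv2.resize(cv2.imread('pics/6side.png')[170:310,270:410],None,fx=2.8,fy=2.8); b=cv2.resize(cv2.imread('pics/6top.png')[140:280,270:410],None,fx=2.8,fy=2.8)
cv2.imwrite('pics/s6c.png',np.hstack([a,b]))
E
```

```text
t: 22.7
eef_pos: [0.6058, -0.0707, 0.2565]
ee_rot: [-3.141, 0.0, -1.504]
force: [0.3, 6.1, 6.2]
width: 0.0094
gripper_force: 15.0
t: 23.1
eef_pos: [0.6075, -0.0933, 0.2566]
ee_rot: [-3.141, -0.001, -1.505]
force: [-0.3, 0.9, 5.0]
width: 0.0099
gripper_force: 15.0
('carrier_tab', 'side') 3 [ 0.6105 -0.0928  0.2742] rail y -0.1012
('carrier_hook', 'side') 3 [ 0.6054 -0.0888  0.2407] rail y -0.0969
('carrier', 'side') 3 [ 0.609  -0.0888  0.0721] rail y -0.0971
('pointer_tip', 'side') 3 [ 0.654  -0.0941  0.2209] rail y -0.1055
('carrier', 'top') 3 [ 0.604  -0.089   0.0692] rail y -0.097
('pointer', 'side') 2 [ 0.6986 -0.0938  0.0023] rail y -0.1082
24.9 [ 0.60754574 -0.09326524  0.25655976]
```

View pics/s6c.png

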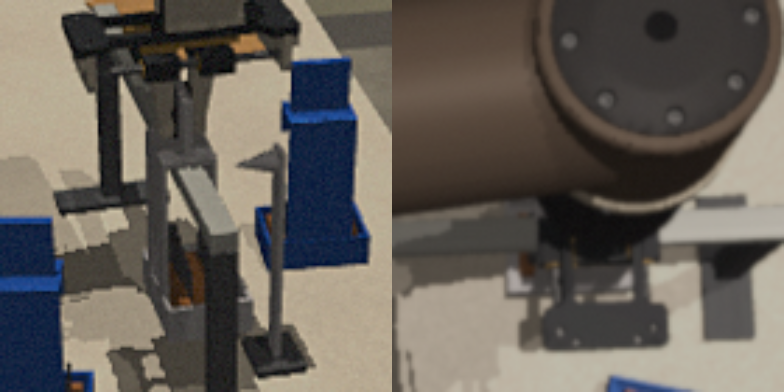

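Carrier at rail y ≈ -0.098, pointer ≈ -0.107. Slide 9 mm more, let go, rise and check with a clear view.

```bash
python3 -m creep '{"translation":[[0.2,-3,0],[0.2,-3,0],[0.2,-3,0],[0,0,0],[0,0,0.5],[0,0,0],[0,0,0],[0,0,0]],"spin":[0,0,0,0,0,0,0,0],"gripper":[0,0,0,0,0,0.3,0.6,0.6]}' && python3 -m creep '{"translation":[[0,0,0],[0,0,0],[0,0,0],[0,0,0],[0,0,10],[0,0,30],[0,0,40],[0,0,30]],"spin":[0,0,0,0,0,0,0,0],"gripper":[0.6,0.6,0.6,0.6,0.6,0.6,0.6,0.6]}' && python3 -m creep '{"translation":[[-30,0,10],[-40,0,10],[-40,0,10],[-40,0,0],[-40,0,0],[-40,0,0],[0,0,0]],"spin":[0,0,0,0,0,0,0],"gripper":[0.6,0.6,0.6,0.6,0.6,0.6,0.6]}'
python3 - <<'E'
from look import *
R={}
for n in range(4):
  for c in('side','top','wrist'):
    f=snap(c,'7'+c)
    for l in('carrier_tab','carrier_hook','carrier','pointer_tip','pointer'):
      for d in nets.pinpoint(c,l)[:5]:
        p=np.array(d['centre']); q=[.605,-.1] if 'carrier' in l else ([.656,-.095] if 'tip' in l else [.695,-.095])
        if np.hypot(*(p[:2]-q))<.025: R.setdefault((l,c),[]).append(p)
Y=.067
for k,v in R.items():
    p=np.mean(v,0)-[.601,.008,0]; print(k,len(v),np.mean(v,0).round(4),'rail y',round(-np.sin(Y)*p[0]+np.cos(Y)*p[1],4))
print(get_state()['t'],get_state()['eef_pos'])
a=cv2.resize(cv2.imread('pics/7side.png')[170:290,290:410],None,fx=3.3,fy=3.3); b=cv2.resize(cv2.imread('pics/7top.png')[160:280,280:400],None,fx=3.3,fy=3.3)
cv2.imwrite('pics/s7c.png',np.hstack([a,b]))
E
```

```text
t: 25.7
eef_pos: [0.6077, -0.1009, 0.2558]
ee_rot: [3.14, -0.0, -1.504]
force: [0.1, 1.1, -0.2]
width: 0.0284
gripper_force: 0.0
t: 26.5
eef_pos: [0.6085, -0.1008, 0.37]
ee_rot: [-3.139, -0.001, -1.504]
force: [0.5, 0.1, 0.2]
width: 0.0525
gripper_force: 0.0
t: 27.2
eef_pos: [0.3747, -0.1011, 0.3991]
ee_rot: [-3.136, 0.001, -1.503]
force: [-0.3, 0.2, 0.9]
width: 0.0524
gripper_force: 0.0
('carrier_tab', 'side') 3 [ 0.6107 -0.0996  0.2758] rail y -0.108
('carrier_hook', 'side') 4 [ 0.6046 -0.0962  0.2412] rail y -0.1042
('carrier', 'side') 5 [ 0.6103 -0.0962  0.1059] rail y -0.1046
('pointer_tip', 'side') 4 [ 0.654  -0.0933  0.2218] rail y -0.1046
('pointer', 'side') 4 [ 0.6972 -0.0948  0.0014] rail y -0.1091
('carrier_tab', 'top') 4 [ 0.6096 -0.1005  0.2756] rail y -0.1089
('carrier_hook', 'top') 4 [ 0.6098 -0.0998  0.2393] rail y -0.1082
('carrier', 'top') 4 [ 0.605  -0.0945  0.0694] rail y -0.1025
('pointer_tip', 'top') 4 [ 0.6582 -0.0982  0.2192] rail y -0.1098
('pointer', 'top') 4 [ 6.963e-01 -9.480e-02  6.000e-04] rail y -0.109
('carrier_tab', 'wrist') 5 [ 0.6073 -0.0991  0.2671] rail y -0.1073
('carrier_hook', 'wrist') 4 [ 0.6069 -0.0958  0.2442] rail y -0.1039
('carrier', 'wrist') 4 [ 0.6062 -0.0981  0.0686] rail y -0.1062
30.8 [ 0.37827339 -0.10054721  0.39655383]
```

View pics/s7c.png

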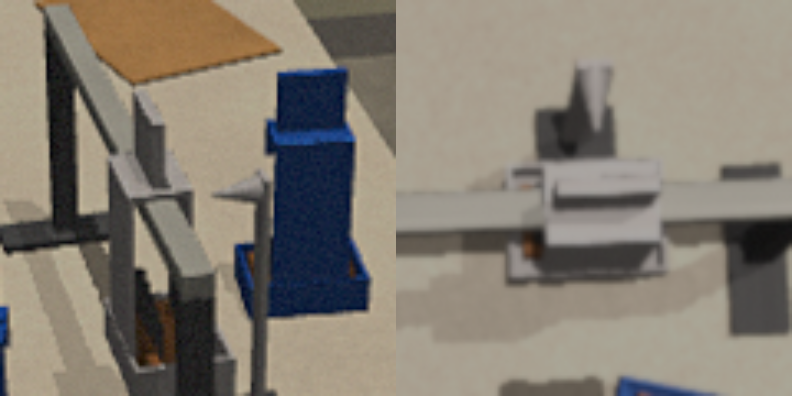

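The carrier hangs upright, with its lip and spine straddling the bar. In the top view the plate spans columns 546-662, with the cone tip at (600,130). I'll back-project those as a check.

```bash
python3 - <<'E'
from look import *
f=cams.grab_frame('top'); Y=.067
def y(u,v,z):
    u=280+(u-396)/3.3; v=160+v/3.3
    C=-f['R'].T@f['t']; r=f['R'].T@np.linalg.inv(f['mtx'])@[u,v,1]; p=C+r*(z-C[2])/r[2]
    return p.round(4), round(float(-np.sin(Y)*(p[0]-.601)+np.cos(Y)*(p[1]-.008)),4)
for a in((547,163,.246),(661,163,.246),(662,240,.246),(545,240,.246),(555,185,.301),(661,180,.301),(555,208,.301),(661,204,.301),(600,130,.22),(593,63,.232),(506,165,.105),(509,281,.105),(662,270,.105)): print(a,*y(*a))
# rail yaw and centreline from the visible edges
g=f['img'].mean(2)
E
```

```text
(547, 163, 0.246) [ 0.6309 -0.0652  0.246 ] -0.075
(661, 163, 0.246) [ 0.6327 -0.1345  0.246 ] -0.1443
(662, 240, 0.246) [ 0.5854 -0.1356  0.246 ] -0.1423
(545, 240, 0.246) [ 0.5836 -0.0649  0.246 ] -0.0716
(555, 185, 0.301) [ 0.6073 -0.0682  0.301 ] -0.0765
(661, 180, 0.301) [ 0.6118 -0.1288  0.301 ] -0.1372
(555, 208, 0.301) [ 0.594  -0.0685  0.301 ] -0.0759
(661, 204, 0.301) [ 0.5979 -0.129   0.301 ] -0.1365
(600, 130, 0.22) [ 0.658  -0.0987  0.22  ] -0.1103
(593, 63, 0.232) [ 0.6977 -0.0929  0.232 ] -0.1071
(506, 165, 0.105) [ 0.6568 -0.0411  0.105 ] -0.0527
(509, 281, 0.105) [ 0.5753 -0.0451  0.105 ] -0.0513
(662, 270, 0.105) [ 0.5857 -0.1508  0.105 ] -0.1574
```

Carrier and pointer agree to about 2 mm, which is within measurement accuracy. The gripper is clear, so I'm handing in.

```bash
python3 -c "
from station import arm
print(arm.job_done())"
```

```text
the job is handed in; nothing more can be done
None
```

The carrier was hooked over the rail at the end farther from the pointer, let go, slid along without lifting, and left hanging upright within about 2 mm of the pointer by my measurements; the job is handed in at about 31 s.

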